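# Put the check weights in order and scrap the broken one

## Robot

A 6-joint arm with a two-finger parallel gripper is mounted at the origin on a cart in front of the work surface, level with it; the furniture and walls round the work are solid. World frame = base frame: x ahead of the robot, y to its left, z up, the work surface at z = 0. Lengths are in m, angles in rad, forces in N, time in s.
With the tool pointing down it reaches from about 0.25 to 0.725 m from the base axis. Payload 4 kg.
Tool frame: the origin (TCP) lies on the front face of the gripper's body, between the roots of the fingers; the fingertips stand 73 mm ahead of it and the grasp point (between the pads) lies 54 mm ahead of it; z points along the fingers, y is the line along which they close (so a half turn about z gives the same grasp; the last joint's range is limited). The gripper opens to 85 mm and grips with 20 to 120 N. Pads are 22 mm wide; open, the fingers measure 114 mm over their backs; the gripper's body (76 mm by 85 mm) begins 54 mm behind the grasp point. The pads swing forward as they close: fully open they stand 13 mm farther back than shut.
Start: joints at [1.269, 0.241, 0.005, 1.335, 0, 1.571], TCP at [0.149, 0.477, 0.304] pointing down, gripper open.
Joint ranges: [-2.72, 2.72], [-1.05, 1.87], [-1.09, 1.28], [-1.99, 2.15], [-1.42, 1.44], [-3.14, 3.14]. Speed limits (rad/s): [2.79, 2.79, 3.14, 3.14, 3.14, 3.14].

## Interface

Orientations are given as a unit quaternion [x, y, z, w].
In Python, from workcell import bot gives the robot as it stands. The module is installed in compiled form; this text tells all that it offers.
- The arm moves only by the tool step_arm, never from a script. Its argument "rows" is a list of rows, each a list of 2 entries, a list of its own where there are three numbers: the shift along the tool's x, y, z in mm, then the turn about the tool's z in degrees. A call has 1 to 12 rows; each row is the pose to reach, as a shift and turn from the pose commanded when the call began, along the tool's axes at that moment; what a row does not reach only later rows make up. A row lasts 1/8 s, in which the tool goes at most 62.5 mm and 10.7 degrees, less where a joint would pass 70% of its speed; a pose out of reach is approached as far as the arm can. A call with a gripper value outside its range is refused whole. "claw" is the gripper's target within -1 to 1 (shut at 1, half-way at 0, fully open at -1), set as the call begins (left out, the last holds). The fingers move at their own pace and stop on an object; the grip force is fixed at half the most. Time passes only in rows, so rows that repeat a pose let the fingers close. It gives the time, the measured TCP pose, the force, the opening and the grip force at its end, in the units of the state.
- bot.get_obs(): the state, without advancing time (a new reading comes with each control period).
- bot.camera(name): name is "scene" or "side" or "wrist"; returns (picture, depth): 400x640x3 uint8, red, green, blue; 400x640 float32, m along the optical axis (not along the pixel's ray), 0 where there is no reading.
- bot.camera_params(name): a dict with "fx", "fy", "cx", "cy" (pixels), "pose" (4x4, takes a point from camera to world coordinates). Camera axes: x right, y up, looking along -z (the intrinsics and any distortion apply to the point x, -y, -z); pixel columns grow to the right and rows downward; lengths in m; the calibration is good to about 2 mm. A picture is of the moment at which its call begins: read the wrist's pose just before it. camera_params takes no time and is no camera call; for the wrist camera it gives the pose at the moment of the call.
- bot.job_done(): hands the job in; it is judged then, once.
Trained networks look in the newest picture that a camera, given by its name, has taken for a name from the list of things; names that differ only in an ending like _2 or _b are one class to them, and where a whole thing is asked for, a point or a joint stands for the part that bears it (a point fixed in the world has none). Each returns a list of dicts, best first, with "score" (0 to 1); they miss things now and then, are a little off and sometimes report something else, mostly with a low value. They report only what shows in the picture. A call takes as long as a camera call.
- bot.trace(target, camera): "pixels" (400x640 bool, what is visible of it) and "uv" ([column, row] in pixels, amid what is visible of it).
The state is a dict: "clock": time; "joint_pos": joint angles; "joint_vel": joint speeds; "tau": joint torques, N m; "eef_pos": TCP position; "tool_rot": TCP orientation; "ft_force": force on the tool from outside, world axes, zero at the start; "ft_torque": the same for the moment, N m; "grip_width": finger opening in m; "grasp_force": force on a finger pad.
Only numpy, scipy, OpenCV 4.12 (cv2) and the standard library are available. Lean on these libraries where they do the work, as an engineer would, in place of code of your own. Each camera call takes 0.05 s, during which the arm holds its last target. There are 200 camera calls.

## Task

Tidy up the balance's check weights: stand the four sound knob weights upright on the board, each centred on a pad of its own, in order of size with the largest on the pad next to the tall post and the smallest farthest from it. Drop the broken weight, the one without a knob, through the sprung flap into the scrap box. Leave the beaker and the dropper bottle where they stand.

Things in the scene. Friction and masses are not known exactly. Their poses are not given: they have to be found in the camera images.
- weight_a_mid (a point): the largest of four plain steel knob weights: upright round body 41 mm in diameter, 72 mm high in all (straight body up to 52 mm, then a narrow neck and a knob of 30 mm); loose, about 580 g. The point is its centre, 36 mm above its foot; z is up along its axis.
- weight_b_mid (a point): the second largest of four plain steel knob weights: upright round body 34 mm in diameter, 60 mm high in all (straight body up to 43 mm, then a narrow neck and a knob of 24 mm); loose, about 330 g. The point is its centre, 30 mm above its foot; z is up along its axis.
- weight_c_mid (a point): the third largest of four plain steel knob weights: upright round body 27 mm in diameter, 48 mm high in all (straight body up to 35 mm, then a narrow neck and a knob of 19 mm); loose, about 165 g. The point is its centre, 24 mm above its foot; z is up along its axis.
- weight_d_mid (a point): the smallest of four plain steel knob weights: upright round body 20 mm in diameter, 36 mm high in all (straight body up to 26 mm, then a narrow neck and a knob of 14 mm); loose, about 70 g. The point is its centre, 18 mm above its foot; z is up along its axis.
- broken_mid (a point): the broken weight: a plain steel cylinder without neck or knob, 30 mm in diameter, 36 mm high, with only a small ragged dark stub (4 mm high) where its knob was torn off; loose, about 200 g. The point is its centre, 18 mm above its foot; z is up along its axis.
- row_board: fixed wooden board on the worktop, 66 x 370 mm and 12 mm thick, with a row of four round dark flush pads, 48 mm across, that lie along its y axis at y = -105, -35, +35 and +105 mm, x = 0. Origin: centre of its underside; its top is at z = 12 mm; x across, y along the board. Mind the tall fixed carboy, 0.35 m across, at the right (about x 0.39, y -0.60 m), close to where the arm starts.
- tall_post: fixed dark steel post, 63 mm tall, foot 24 mm and head 20 mm across, on one end of the board (at y = +165 or -165 mm of the board; the other end has only a low screw head, 18 mm across, 5 mm high). It marks the end for the largest weight; the pads' centres are 60, 130, 200 and 270 mm from it. Origin: centre of its foot, on the board's top.
- scrap_box: fixed hollow grey scrap box, 114 x 114 mm, 125 mm high; in the middle of its top a mouth 74 x 74 mm, shut by a sprung flap 2 mm below the rim, hinged along the mouth's +x edge. It swings down into the box by up to 80 degrees when pushed (under 1 N at the middle; the broken weight falls through by its own weight) and springs shut. Origin: centre of the box's underside; mouth above it at z = 125 mm.
- beaker_mid (a point): bystander: cloudy plastic beaker, 66 mm across, 82 mm high, loose and light; leave it alone. The point is its centre, 41 mm up.
- dropper_mid (a point): bystander: square black dropper bottle with a blue cap, 29 mm wide, 57 mm high, loose; leave it alone. The point is its centre, 28 mm up.

How it is judged:
At the end, for the whole second after the job is handed in: The four sound weights stand upright (7 degrees) on the board, each axis within 12 mm along and across the board of its pad's centre: from the largest to the smallest 60, 130, 200 and 270 mm from the tall post's axis; the broken weight lies in the scrap box under the flap (horizontal distance between weight_a_mid and tall_post between 0.048 and 0.072 m and x of weight_a_mid in the frame of row_board between -0.012 and 0.012 m and z of weight_a_mid in the frame of row_board between 0.043 and 0.053 m and angle between each of weight_a_mid, weight_b_mid, weight_c_mid, weight_d_mid's own z axis and vertical below 0.12 rad and horizontal distance between weight_b_mid and tall_post between 0.118 and 0.142 m and x of weight_b_mid in the frame of row_board between -0.012 and 0.012 m and z of weight_b_mid in the frame of row_board between 0.037 and 0.047 m and horizontal distance between weight_c_mid and tall_post between 0.188 and 0.212 m and x of weight_c_mid in the frame of row_board between -0.012 and 0.012 m and z of weight_c_mid in the frame of row_board between 0.031 and 0.041 m and horizontal distance between weight_d_mid and tall_post between 0.258 and 0.282 m and x of weight_d_mid in the frame of row_board between -0.012 and 0.012 m and z of weight_d_mid in the frame of row_board between 0.025 and 0.035 m and x of broken_mid in the frame of scrap_box between -0.055 and 0.055 m and y of broken_mid in the frame of scrap_box between -0.055 and 0.055 m and z of broken_mid in the frame of scrap_box between 0 and 0.06 m); the robot touches nothing.
It fails at once if the beaker is pushed more than 30 mm or knocked over (distance of beaker_mid from where it was at the start of the episode above 0.03 m or angle between beaker_mid's own z axis and vertical above 0.6 rad).
It fails at once if the dropper bottle is pushed more than 30 mm or knocked over (distance of dropper_mid from where it was at the start of the episode above 0.03 m or angle between dropper_mid's own z axis and vertical above 0.6 rad).
It also fails if it takes over 125 s, if anything falls off the work surface, if the arm or the gripper's body presses on something with over 40 N, if the wrist force passes 120 N, or if a joint passes its speed limit or range.

## Working session

There is one attempt and no reset: what is moved stays moved. The work goes in short steps, Python scripts to look and compute and a tool call to move; the robot and the scene stay as the last step left them, time stands still between calls to the robot, and variables do not carry over. Pictures are saved under pics/ and viewed, at most 14 in all, crops included, and the job is handed in when it is done.

Besides the shell and the picture viewer there is one more tool, called after ">>>" as name([rows], argument=value, ...), one row to a line, values as JSON. step_arm: Moves the arm, as the interface text tells. Its arguments: {"type":"object","properties":{"rows":{"type":"array"},"claw":{"type":"number"}},"required":["rows"]}

```bash
mkdir -p pics; cat > h.py <<'E'
import numpy as np, cv2
from workcell import bot
def world(cam,uv,d,p=None):
    p=p or bot.camera_params(cam); u,v=np.asarray(uv,float).T
    x=(u-p['cx'])/p['fx']*d; y=(v-p['cy'])/p['fy']*d
    P=np.c_[x,-y,-d,np.ones_like(d)]
    return (P@np.array(p['pose']).T)[:,:3]
def cloud(cam,dep,mask=None):
    m=dep>0
    if mask is not None: m&=mask
    v,u=np.nonzero(m); return world(cam,np.c_[u,v],dep[v,u])
def save(n,im): cv2.imwrite('pics/'+n+'.png',im[...,::-1])
E
python3 - <<'E'
from h import *
o=bot.get_obs(); print(o['clock'],o['eef_pos'],o['tool_rot'],o['grip_width'])
ims=[]
for c in ['scene','side']:
    im,d=bot.camera(c); save(c+'0',im)
    print(c,bot.camera_params(c))
    for t in ['weight_a_mid','broken_mid','row_board','tall_post','scrap_box','beaker_mid','dropper_mid']:
        for r in bot.trace(t,c)[:6]:
            P=cloud(c,d,r['pixels'])
            if len(P): print(t,round(r['score'],2),np.round(r['uv']),len(P),np.round(np.median(P,0),3),np.round(np.percentile(P,2,0),3),np.round(np.percentile(P,98,0),3))
E
```

```text
0.0 [0.14846356 0.47695689 0.3030051 ] [ 1.50326473e-01  9.88635853e-01 -1.03594441e-03 -1.71208140e-04] 0.08498098244857095
scene {'fx': 410.2034030480387, 'fy': 410.2034030480387, 'cx': 323.3812637452314, 'cy': 195.3057663681709, 'pose': array([[ 0.77087771,  0.39165192, -0.50235081, -0.00167674],
       [-0.63685706,  0.4581914 , -0.62005946, -0.59386403],
       [-0.01267465,  0.79791567,  0.60263582,  0.69833861],
       [ 0.        ,  0.        ,  0.        ,  1.        ]])}
weight_a_mid 0.53 [278. 157.] 309 [0.561 0.315 0.04 ] [0.548 0.305 0.   ] [0.625 0.382 0.072]
broken_mid 0.66 [414. 243.] 205 [ 0.604 -0.183  0.027] [ 0.597 -0.192  0.003] [ 0.621 -0.168  0.039]
broken_mid 0.39 [432. 298.] 6333 [ 0.444 -0.344  0.115] [ 0.421 -0.386  0.005] [ 0.532 -0.275  0.127]
row_board 0.81 [324. 236.] 2795 [ 0.463 -0.017  0.012] [ 0.434 -0.165  0.003] [0.499 0.178 0.015]
tall_post 0.56 [243. 150.] 104 [0.507 0.425 0.027] [0.497 0.419 0.004] [0.522 0.435 0.047]
scrap_box 0.62 [240. 151.] 92 [0.507 0.425 0.029] [0.498 0.419 0.007] [0.517 0.438 0.047]
scrap_box 0.58 [432. 296.] 6278 [ 0.44
[... 976 characters left out ...]
.283  0.003] [ 0.631 -0.161  0.043]
broken_mid 0.37 [344. 230.] 178 [0.467 0.188 0.043] [0.458 0.14  0.014] [0.476 0.195 0.077]
row_board 0.59 [338. 220.] 1417 [0.471 0.045 0.015] [ 0.435 -0.154  0.005] [0.5   0.204 0.017]
tall_post 0.53 [345. 231.] 176 [0.467 0.188 0.046] [0.458 0.177 0.014] [0.476 0.195 0.077]
scrap_box 0.67 [335. 156.] 1719 [ 0.479 -0.273  0.082] [ 0.422 -0.372  0.005] [ 0.535 -0.265  0.129]
beaker_mid 0.7 [286. 163.] 491 [ 0.632 -0.292  0.054] [ 0.604 -0.347  0.003] [ 0.661 -0.279  0.084]
dropper_mid 0.61 [347. 234.] 173 [0.467 0.188 0.041] [0.459 0.135 0.014] [0.475 0.195 0.077]
dropper_mid 0.49 [290. 209.] 128 [0.602 0.033 0.042] [0.593 0.015 0.013] [0.618 0.041 0.058]
```

View pics/scene0.png

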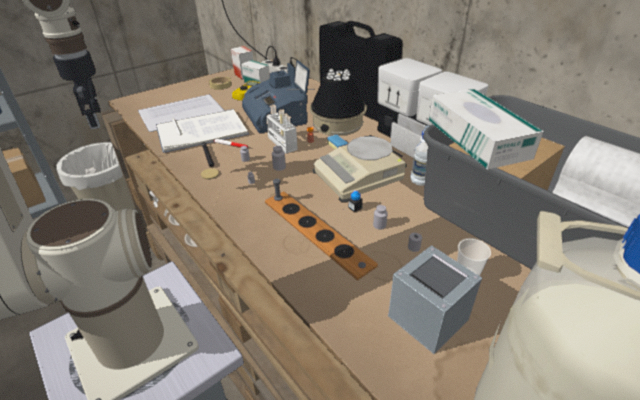

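View pics/side0.png

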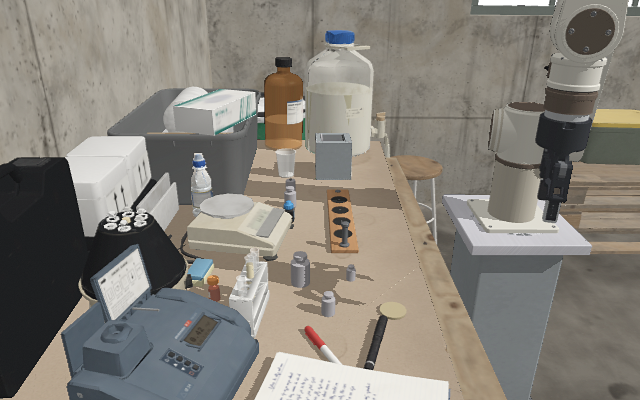

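The scene shows the weights at about a (278,157), b (380,215), c (245,153), d (252,175) and broken (414,243). The post is at (278,188), the box at (435,295), the dropper bottle at (355,201) and the beaker at (473,256). The side view agrees, with a at (300,270), c at (328,303) and d at (351,272). Next I'll fit known-radius cylinders and the board.

```bash
cat > fit.py <<'E'
from h import *
from scipy.optimize import least_squares
def fit(P,c0,r,z0,z1):
    s=P[(P[:,2]>z0)&(P[:,2]<z1)&(np.hypot(*(P[:,:2]-c0).T)<r+.02)]
    if len(s)<8: return None
    f=least_squares(lambda c:np.hypot(*(s[:,:2]-c).T)-r,c0,loss='soft_l1',f_scale=.002)
    return np.round(f.x,4),len(s),round(np.sqrt(np.mean(f.fun**2)),4)
E
python3 - <<'E'
from fit import *
D={}
for c in ['scene','side']:
    im,d=bot.camera(c); D[c]=cloud(c,d); 
    if c=='scene': ds=d
for n,uv,r,h in [('a',(278,158),.0205,.052),('b',(380,219),.017,.043),('c',(245,156),.0135,.035),('d',(253,178),.01,.026),('br',(414,243),.015,.036),('post',(278,188),.011,.06)]:
    p=world('scene',[uv],ds[uv[1],uv[0]:uv[0]+1])[0]
    # push from the seen surface to the axis
    v=p[:2]-np.array([-.002,-.594]); c0=p[:2]+v/np.hypot(*v)*r
    z0=.018 if n=='post' else .006
    print(n,np.round(p,3),[fit(D[c],c0,r,z0,h) for c in D], fit(np.vstack(list(D.values())),c0,r,z0,h),
      [np.round(D[c][(np.hypot(*(D[c][:,:2]-c0).T)<r)][:,2].max(),3) for c in D])
P=D['scene']; 
b=P[(P[:,2]>.008)&(P[:,2]<.016)&(abs(P[:,0]-.467)<.05)&(abs(P[:,1]-.005)<.2)]
print('board',cv2.minAreaRect((b[:,:2]*1000).astype(np.float32)),np.median(b[:,2]))
b=P[(P[:,2]>.118)&(P[:,2]<.135)&(abs(P[:,0]-.478)<.08)&(abs(P[:,1]+.33)<.08)]
print('box',cv2.minAreaRect((b[:,:2]*1000).astype(np.float32)),np.median(b[:,2]))
for n,c0,r,h in [('beaker',(.635,-.31),.033,.08),('drop',(.605,.022),.0145,.05)]: print(n,fit(np.vstack(list(D.values())),np.array(c0),r,.006,h))
E
```

```text
a [0.558 0.312 0.044] [(array([0.5687, 0.3273]), 180, np.float64(0.0023)), (array([0.5689, 0.3255]), 348, np.float64(0.0013))] (array([0.569 , 0.3259]), 528, np.float64(0.0019)) [np.float64(0.074), np.float64(0.076)]
b [ 0.594 -0.08   0.037] [(array([ 0.6089, -0.0667]), 153, np.float64(0.0013)), (array([ 0.6083, -0.0687]), 90, np.float64(0.0021))] (array([ 0.6089, -0.0673]), 243, np.float64(0.0018)) [np.float64(0.063), np.float64(0.063)]
c [0.506 0.422 0.021] [(array([0.5119, 0.4343]), 79, np.float64(0.0022)), (array([0.512 , 0.4328]), 176, np.float64(0.0013))] (array([0.512 , 0.4332]), 255, np.float64(0.0017)) [np.float64(0.049), np.float64(0.051)]
d [0.463 0.307 0.017] [(array([0.4591, 0.314 ]), 44, np.float64(0.0018)), (array([0.4599, 0.3126]), 76, np.float64(0.0012))] (array([0.4597, 0.313 ]), 120, np.float64(0.0015)) [np.float64(0.035), np.float64(0.04)]
br [ 0.599 -0.186  0.029] [(array([ 0.6131, -0.1771]), 152, np.float64(0.0025)), (array([ 0.6112, -0.1784]), 38, np.float64(0.0029))] (array([ 0.6129, -0.1772]), 190, np.float64(0.0027)) [np.float64(0.041), np.float64(0.043)]
post [0.465 0.175 0.052] [(array([0.4681, 0.1877]), 71, np.float64(0.0021)), (array([0.4672, 0.1784]), 107, np.float64(0.0023))] (array([0.4715, 0.1803]), 178, np.float64(0.0037)) [np.float64(0.075), np.float64(0.077)]
board ((466.9419250488281, 18.299667358398438), (68.7768325805664, 370.99310302734375), 0.28317445516586304) 0.012178134499201076
box ((478.9252014160156, -328.3168029785156), (117.09963989257812, 114.78372192382812), 1.5077290534973145) 0.12447435515358385
beaker (array([ 0.6322, -0.3155]), 1166, np.float64(0.0043))
drop (array([0.6074, 0.0235]), 299, np.float64(0.0035))
```

>>> step_arm([
  [[-40,0,0],9],
  [[-90,0,0],18],
  [[-140,0,0],27],
  [[-190,0,0],36],
  [[-240,0,0],45],
  [[-290,0,0],54],
  [[-340,0,0],63],
  [[-390,0,0],72.6],
  [[-390,0,0],72.6],
  [[-390,0,0],72.6],
])

```text
clock: 2.15
eef_pos: [0.5208, 0.3614, 0.3034]
tool_rot: [0.706, 0.708, -0.001, -0.0]
ft_force: [-0.6, 0.6, -0.6]
grip_width: 0.0854
grasp_force: 0.0
```

```bash
python3 - <<'E'
from fit import *
o=bot.get_obs(); print(o['clock'],o['eef_pos'],o['tool_rot'],o['joint_pos'])
im,d=bot.camera('wrist'); save('w1',im); p=bot.camera_params('wrist'); print(np.round(p['pose'],3))
P=cloud('wrist',d); P=P[P[:,2]<.2]
for n,c,h in [('a',(.569,.326),.072),('c',(.512,.433),.048),('d',(.4597,.313),.036)]:
    s=P[(np.hypot(*(P[:,:2]-c).T)<.025)&(P[:,2]>h-.006)]
    print(n,len(s),len(s) and (cv2.minEnclosingCircle((s[:,:2]*1000).astype(np.float32)),s[:,2].max()))
Q=np.vstack([cloud(c,bot.camera(c)[1]) for c in ['scene','side']])
for n,(x,y) in dict(a=(.569,.326),b=(.609,-.067),c=(.512,.433),br=(.613,-.177)).items():
    s=Q[(abs(Q[:,0]-x)<.075)&(abs(Q[:,1]-y)<.07)&(np.hypot(Q[:,0]-x,Q[:,1]-y)>.026)&(Q[:,2]>.05)&(Q[:,2]<.2)]
    print(n,len(s),np.round(s.min(0),3) if len(s) else '',np.round(s.max(0),3) if len(s) else '')
E
```

```text
2.15 [0.52075457 0.36135203 0.30342077] [ 7.06304655e-01  7.07907711e-01 -5.47860793e-04 -3.25587733e-04] [6.06458941e-01 5.17885264e-01 4.11535483e-01 1.46564118e+00
 4.44401317e-04 2.17498794e+00]
[[ 1.    -0.003  0.     0.52 ]
 [ 0.003  0.951  0.308  0.441]
 [-0.001 -0.308  0.951  0.373]
 [ 0.     0.     0.     1.   ]]
a 543 (((567.9360961914062, 326.8984375), 14.779380798339844), np.float64(0.07315050312366272))
c 263 (((511.1612243652344, 433.74822998046875), 9.470351219177246), np.float64(0.0491466555093506))
d 100 (((459.5238952636719, 313.50018310546875), 6.944929599761963), np.float64(0.03697764385220259))
a 114 [0.63  0.373 0.05 ] [0.644 0.396 0.087]
b 0  
c 0  
br 0
```

View pics/w1.png

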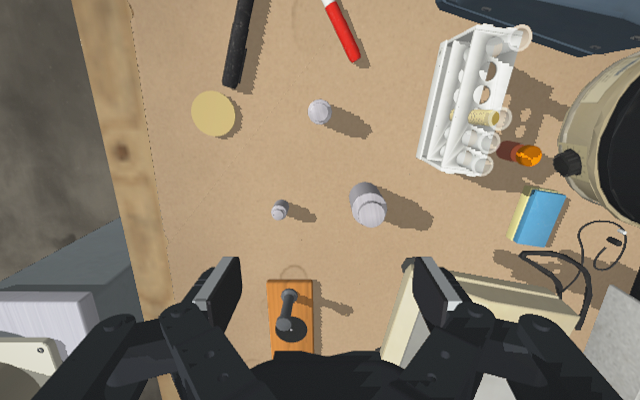

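The wrist view shows a at (369,205), c at (319,111) and d at (280,210). The post is at (290,315), and there is nothing in the way of a grasp along x. I'll fetch weight a first.

>>> step_arm([
  [[-18,24,10],0],
  [[-34.5,47,50],0],
  [[-34.5,47,100],0],
  [[-34.5,47,145],0],
  [[-34.5,47,180],0],
  [[-34.5,47,205],0],
  [[-34.5,47,217],0],
  [[-34.5,47,219],0],
  [[-34.5,47,219],0],
])

```text
clock: 3.42
eef_pos: [0.5685, 0.3278, 0.0863]
tool_rot: [0.706, 0.708, 0.001, 0.0]
ft_force: [-0.3, 0.1, 0.7]
grip_width: 0.0856
grasp_force: 0.0
```

>>> step_arm([
  [[0,0,0],0],
  [[0,0,0],0],
  [[0,0,0],0],
  [[0,0,0],0],
  [[0,0,0],0],
  [[0,0,0],0],
], claw=1)

```text
clock: 4.18
eef_pos: [0.569, 0.3273, 0.086]
tool_rot: [0.707, 0.708, 0.001, 0.001]
ft_force: [1.4, -0.4, 6.7]
grip_width: 0.0397
grasp_force: 61.0
```

```bash
python3 - <<'E'
from h import *
o=bot.get_obs(); print(o['clock'],o['eef_pos'],o['tool_rot'],o['grip_width'],o['grasp_force'],o['ft_force'])
E
```

```text
4.175 [0.56898573 0.32726289 0.08602896] [7.06533823e-01 7.07678125e-01 1.14531743e-03 5.62345025e-04] 0.03969053383333507 61.01477306568995 [ 1.36925937 -0.40400304  6.72389937]
```

>>> step_arm([
  [[0,0,-20],0],
  [[0,0,-60],0],
  [[0,0,-110],0],
  [[-30,-15,-150],0],
  [[-70,-35,-170],0],
  [[-115,-57,-170],0],
  [[-155,-77,-170],0],
  [[-185,-92,-170],0],
  [[-200,-100,-170],0],
  [[-204,-102,-170],0],
  [[-204,-102,-170],0],
  [[-204,-102,-170],0],
])

```text
clock: 5.68
eef_pos: [0.467, 0.1238, 0.2547]
tool_rot: [0.706, 0.708, 0.0, -0.0]
ft_force: [0.6, -0.5, -5.2]
grip_width: 0.04
grasp_force: 61.8
```

```bash
python3 - <<'E'
from fit import *
o=bot.get_obs(); print(o['clock'],o['eef_pos'],o['grip_width'],o['grasp_force'])
im,d=bot.camera('wrist'); save('w2',im)
P=cloud('wrist',d)
s=P[(abs(P[:,0]-.467)<.03)&(abs(P[:,1]-.183)<.04)&(P[:,2]>.065)&(P[:,2]<.085)]
print('post',len(s),len(s) and (cv2.minEnclosingCircle((s[:,:2]*1000).astype(np.float32)),np.median(s[:,2])))
b=P[(P[:,2]>.008)&(P[:,2]<.02)&(abs(P[:,0]-.467)<.05)&(abs(P[:,1]-.12)<.13)]
print(cv2.minAreaRect((b[:,:2]*1000).astype(np.float32)), np.percentile(b,[1,99],0))
E
```

```text
5.675 [0.46695602 0.12375672 0.2547265 ] 0.04004114057449184 61.78254704223946
post 448 (((466.4730224609375, 182.8144073486328), 9.993422508239746), np.float64(0.07261101303744685))
((466.6804504394531, 133.54737854003906), (65.98593139648438, 137.70460510253906), 0.2751035988330841) [[0.43451095 0.07569266 0.00926703]
 [0.49892494 0.20146018 0.01601431]]
```

View pics/w2.png

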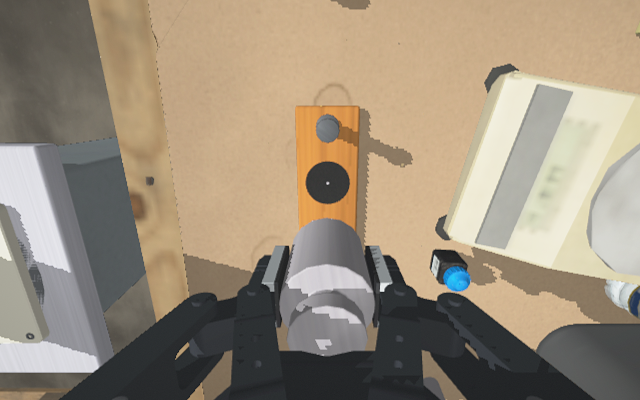

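The wrist view shows the post at (327,127) and the pad at (327,182), with the weight held upright. Now I'll lower it.

>>> step_arm([
  [[-0.5,0,40],0],
  [[-0.5,0,85],0],
  [[-0.5,0,120],0],
  [[-0.5,0,140],0],
  [[-0.5,0,150],0],
  [[-0.5,0,154],0],
  [[-0.5,0,156],0],
  [[-0.5,0,156],0],
  [[-0.5,0,156],0],
])

```text
clock: 6.85
eef_pos: [0.4669, 0.1224, 0.0996]
tool_rot: [0.706, 0.708, 0.001, 0.0]
ft_force: [-0.6, -0.0, -5.5]
grip_width: 0.0398
grasp_force: 61.7
```

>>> step_arm([
  [[0,0,0],0],
  [[0,0,0],0],
  [[0,0,0],0],
  [[0,0,0],0],
  [[0,0,-15],0],
  [[0,0,-50],0],
  [[0,0,-100],0],
  [[0,0,-150],0],
  [[0,0,-150],0],
], claw=-1)

```text
clock: 7.98
eef_pos: [0.469, 0.1231, 0.2545]
tool_rot: [0.706, 0.708, 0.005, 0.003]
ft_force: [0.3, 0.2, -0.3]
grip_width: 0.0856
grasp_force: 0.0
```

>>> step_arm([
  [[30,4,0],0],
  [[80,11,0],0],
  [[135,19,0],0],
  [[190,27,0],0],
  [[245,35,0],0],
  [[290,42,10],0],
  [[311,44.5,40],0],
  [[311,44.5,90],0],
  [[311,44.5,135],0],
  [[311,44.5,165],0],
  [[311,44.5,176],0],
  [[311,44.5,176],0],
])

```text
clock: 9.48
eef_pos: [0.5101, 0.4332, 0.0724]
tool_rot: [0.706, 0.708, -0.001, -0.0]
ft_force: [0.1, 0.5, 0.4]
grip_width: 0.0852
grasp_force: 0.0
```

>>> step_arm([
  [[0,0,0],0],
  [[0,0,0],0],
  [[0,0,0],0],
  [[0,0,0],0],
  [[0,0,0],0],
  [[0,0,0],0],
  [[0,0,0],0],
], claw=1)

```text
clock: 10.35
eef_pos: [0.511, 0.4339, 0.0743]
tool_rot: [0.706, 0.708, 0.001, 0.0]
ft_force: [-0.4, -1.3, 5.6]
grip_width: 0.0252
grasp_force: 59.4
```

>>> step_arm([
  [[0,0,-20],0],
  [[0,0,-60],0],
  [[0,0,-110],0],
  [[-30,-3,-150],0],
  [[-75,-8,-160],0],
  [[-130,-13,-160],0],
  [[-185,-18,-160],0],
  [[-240,-24,-160],0],
  [[-295,-29,-160],0],
  [[-350,-34,-160],0],
  [[-405,-40,-160],0],
  [[-440,-43,-160],0],
])

```text
clock: 11.85
eef_pos: [0.4669, -0.0088, 0.2323]
tool_rot: [0.707, 0.707, -0.001, -0.001]
ft_force: [1.2, 0.6, -1.5]
grip_width: 0.0253
grasp_force: 59.1
```

>>> step_arm([
  [[-11,-1,0],0],
  [[-11,-1,20],0],
  [[-11,-1,60],0],
  [[-11,-1,100],0],
  [[-11,-1,125],0],
  [[-11,-1,138],0],
  [[-11,-1,144],0],
  [[-11,-1,147],0],
  [[-11,-1,147],0],
  [[-11,-1,147],0],
])

```text
clock: 13.1
eef_pos: [0.4677, -0.0176, 0.0866]
tool_rot: [0.706, 0.708, 0.0, 0.001]
ft_force: [-0.6, -0.9, -2.2]
grip_width: 0.0254
grasp_force: 59.3
```

>>> step_arm([
  [[0,0,0],0],
  [[0,0,0],0],
  [[0,0,0],0],
  [[0,0,0],0],
  [[0,0,-15],0],
  [[0,0,-50],0],
  [[0,0,-100],0],
  [[0,0,-150],0],
  [[0,0,-160],0],
  [[0,0,-160],0],
], claw=-1)

```text
clock: 14.35
eef_pos: [0.4674, -0.0176, 0.2462]
tool_rot: [0.706, 0.708, 0.0, 0.0]
ft_force: [0.2, 1.0, -0.5]
grip_width: 0.0854
grasp_force: 0.0
```

>>> step_arm([
  [[30,-1,0],0],
  [[80,-2,0],0],
  [[135,-3,0],0],
  [[190,-5,0],0],
  [[245,-6,0],0],
  [[290,-7,0],0],
  [[320,-8,0],0],
  [[331,-8,20],0],
  [[331,-8,70],0],
  [[331,-8,115],0],
  [[331,-8,145],0],
  [[331,-8,155],0],
])

```text
clock: 15.85
eef_pos: [0.4559, 0.3116, 0.0865]
tool_rot: [0.706, 0.708, -0.004, -0.001]
ft_force: [0.2, -0.0, 0.2]
grip_width: 0.0856
grasp_force: 0.0
```

>>> step_arm([
  [[0,0,8],0],
  [[0,0,14],0],
  [[0,0,16],0],
  [[0,0,16],0],
])

```text
clock: 16.35
eef_pos: [0.4589, 0.3136, 0.0755]
tool_rot: [0.706, 0.708, 0.001, 0.0]
ft_force: [0.4, 0.2, -0.1]
grip_width: 0.0852
grasp_force: 0.0
```

>>> step_arm([
  [[0,0,0],0],
  [[0,0,0],0],
  [[0,0,0],0],
  [[0,0,0],0],
  [[0,0,0],0],
  [[0,0,0],0],
  [[0,0,0],0],
], claw=1)

```text
clock: 17.23
eef_pos: [0.4588, 0.3135, 0.0752]
tool_rot: [0.706, 0.708, 0.0, 0.0]
ft_force: [0.0, -0.2, 3.9]
grip_width: 0.018
grasp_force: 58.9
```

>>> step_arm([
  [[0,0,-20],0],
  [[0,0,-60],0],
  [[0,0,-110],0],
  [[-25,0,-150],0],
  [[-65,1,-160],0],
  [[-115,2,-160],0],
  [[-165,3,-160],0],
  [[-215,4,-160],0],
  [[-265,5,-160],0],
  [[-315,6,-160],0],
  [[-365,7,-160],0],
  [[-400,7,-160],0],
])

```text
clock: 18.73
eef_pos: [0.4658, -0.0886, 0.2343]
tool_rot: [0.707, 0.707, -0.0, -0.0]
ft_force: [0.3, 0.2, -0.5]
grip_width: 0.018
grasp_force: 58.6
```

>>> step_arm([
  [[0,1,20],0],
  [[0,1,60],0],
  [[0,1,100],0],
  [[0,1,125],0],
  [[0,1,138],0],
  [[0,1,143],0],
  [[0,1,146],0],
  [[0,1,146],0],
  [[0,1,146],0],
])

```text
clock: 19.85
eef_pos: [0.4679, -0.0867, 0.0896]
tool_rot: [0.706, 0.708, 0.0, 0.001]
ft_force: [0.4, 0.1, -0.3]
grip_width: 0.0179
grasp_force: 58.7
```

>>> step_arm([
  [[0,0,0],0],
  [[0,0,0],0],
  [[0,0,0],0],
  [[0,0,0],0],
  [[0,0,-15],0],
  [[0,0,-50],0],
  [[0,0,-100],0],
  [[0,0,-150],0],
  [[0,0,-190],0],
  [[0,0,-210],0],
  [[0,0,-210],0],
], claw=-1)

```text
clock: 21.22
eef_pos: [0.4682, -0.0868, 0.3005]
tool_rot: [0.706, 0.708, 0.001, 0.002]
ft_force: [0.2, 0.1, -0.6]
grip_width: 0.0853
grasp_force: 0.0
```

>>> step_arm([
  [[5,30,0],0],
  [[10,70,0],0],
  [[17,110,0],0],
  [[20,135,0],0],
  [[20,140,0],0],
  [[20,140,0],0],
])

```text
clock: 21.98
eef_pos: [0.6065, -0.0664, 0.2974]
tool_rot: [0.706, 0.708, -0.001, -0.001]
ft_force: [0.1, -0.2, -0.5]
grip_width: 0.0858
grasp_force: 0.0
```

```bash
python3 - <<'E'
from fit import *
o=bot.get_obs(); print(o['clock'],o['eef_pos'])
im,d=bot.camera('wrist'); save('w3',im)
im2,d2=bot.camera('scene'); save('s3',im2)
for cam,D in [('wrist',d),('scene',d2)]:
  P=cloud(cam,D)
  for n,c,h in [('b',(.609,-.067),.060),('br',(.613,-.177),.036),('A',(.467,.123),.084),('C',(.467,-.017),.06),('D',(.467,-.087),.048)]:
    s=P[(np.hypot(*(P[:,:2]-c).T)<.025)&(P[:,2]>h-.006)&(P[:,2]<h+.008)]
    print(cam,n,len(s),len(s) and (np.round(cv2.minEnclosingCircle((s[:,:2]*1000).astype(np.float32))[0],1),s[:,2].max(),np.round(np.ptp(s,0),3)))
E
```

```text
21.975 [ 0.60654768 -0.06639539  0.2973525 ]
wrist b 388 (array([608.1, -67.9]), np.float64(0.06170843823827765), array([0.023, 0.023, 0.007]))
wrist br 426 (array([ 611.6, -177.9]), np.float64(0.04227947497613066), array([0.028, 0.03 , 0.012]))
wrist A 0 0
wrist C 293 (array([467.4, -18.2]), np.float64(0.06158482890985395), array([0.019, 0.019, 0.008]))
wrist D 123 (array([467.5, -86.9]), np.float64(0.04993212207336145), array([0.014, 0.013, 0.006]))
scene b 58 (array([606.8, -67.6]), np.float64(0.06196884608631714), array([0.024, 0.024, 0.008]))
scene br 105 (array([ 611. , -179.3]), np.float64(0.04194827477366703), array([0.031, 0.029, 0.012]))
scene A 71 (array([464.6, 121.3]), np.float64(0.08490352166747905), array([0.029, 0.029, 0.007]))
scene C 43 (array([466.1, -19. ]), np.float64(0.06077546241451337), array([0.021, 0.021, 0.006]))
scene D 26 (array([468.2, -86.6]), np.float64(0.04855106736422321), array([0.014, 0.014, 0.007]))
```

View pics/w3.png

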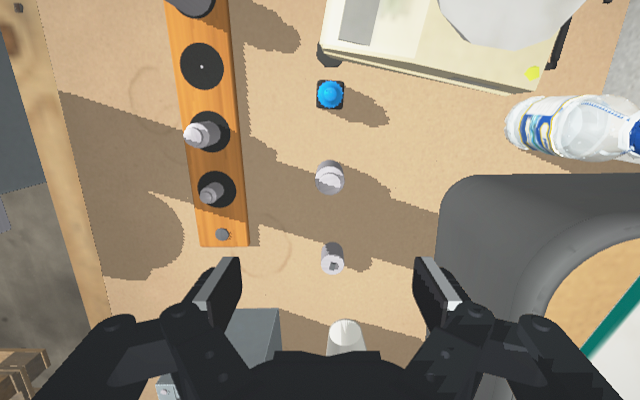

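The wrist view shows c (202,133) and d (213,190) standing on their pads, with b at (329,178) and the broken one at (332,257). The dropper bottle is at (330,95), undisturbed. Now for b.

>>> step_arm([
  [[-1.5,0,40],0],
  [[-1.5,0,90],0],
  [[-1.5,0,140],0],
  [[-1.5,0,180],0],
  [[-1.5,0,205],0],
  [[-1.5,0,216],0],
  [[-1.5,0,219],0],
  [[-1.5,0,219],0],
])

```text
clock: 23.08
eef_pos: [0.6079, -0.068, 0.0812]
tool_rot: [0.706, 0.708, 0.001, 0.001]
ft_force: [0.1, 0.4, 0.4]
grip_width: 0.0854
grasp_force: 0.0
```

>>> step_arm([
  [[0,0,0],0],
  [[0,0,0],0],
  [[0,0,0],0],
  [[0,0,0],0],
  [[0,0,0],0],
  [[0,0,0],0],
], claw=1)

```text
clock: 23.82
eef_pos: [0.6081, -0.0679, 0.0808]
tool_rot: [0.706, 0.708, 0.001, 0.001]
ft_force: [0.2, 0.4, 6.4]
grip_width: 0.0327
grasp_force: 60.1
```

>>> step_arm([
  [[0,0,-20],0],
  [[0,0,-60],0],
  [[0,0,-110],0],
  [[10,-15,-150],0],
  [[40,-50,-170],0],
  [[75,-90,-170],0],
  [[105,-125,-170],0],
  [[119,-140,-170],0],
  [[121,-141,-170],0],
  [[121,-141,-170],0],
])

```text
clock: 25.08
eef_pos: [0.4668, 0.0526, 0.2497]
tool_rot: [0.707, 0.708, -0.0, 0.0]
ft_force: [-0.0, 0.8, -2.9]
grip_width: 0.0327
grasp_force: 60.3
```

>>> step_arm([
  [[0,0,20],0],
  [[0,0,65],0],
  [[0,0,105],0],
  [[0,0,133],0],
  [[0,0,148],0],
  [[0,0,153],0],
  [[0,0,156],0],
  [[0,0,156],0],
  [[0,0,156],0],
])

```text
clock: 26.2
eef_pos: [0.4667, 0.0529, 0.0946]
tool_rot: [0.706, 0.708, 0.001, 0.0]
ft_force: [-0.3, 0.3, -1.8]
grip_width: 0.0325
grasp_force: 60.4
```

>>> step_arm([
  [[0,0,0],0],
  [[0,0,0],0],
  [[0,0,0],0],
  [[0,0,0],0],
  [[0,0,-15],0],
  [[0,0,-50],0],
  [[0,0,-100],0],
  [[0,0,-150],0],
  [[0,0,-155],0],
  [[0,0,-155],0],
], claw=-1)

```text
clock: 27.45
eef_pos: [0.466, 0.0529, 0.2489]
tool_rot: [0.706, 0.708, 0.0, 0.0]
ft_force: [-0.3, -0.0, -0.6]
grip_width: 0.0853
grasp_force: 0.0
```

>>> step_arm([
  [[-40,25,0],0],
  [[-90,56,0],0],
  [[-140,88,0],0],
  [[-190,119,0],0],
  [[-220,138,0],0],
  [[-230.5,144.5,20],0],
  [[-230.5,144.5,70],0],
  [[-230.5,144.5,115],0],
  [[-230.5,144.5,145],0],
  [[-230.5,144.5,160],0],
  [[-230.5,144.5,168],0],
  [[-230.5,144.5,168],0],
])

```text
clock: 28.95
eef_pos: [0.611, -0.177, 0.0809]
tool_rot: [0.706, 0.708, 0.0, -0.0]
ft_force: [-0.1, -0.1, 0.1]
grip_width: 0.0852
grasp_force: 0.0
```

>>> step_arm([
  [[0,0,0],0],
  [[0,0,0],0],
  [[0,0,0],0],
  [[0,0,0],0],
  [[0,0,0],0],
  [[0,0,0],0],
], claw=1)

```text
clock: 29.7
eef_pos: [0.6118, -0.1776, 0.082]
tool_rot: [0.706, 0.708, 0.001, 0.001]
ft_force: [1.3, -0.2, 3.8]
grip_width: 0.0274
grasp_force: 59.3
```

>>> step_arm([
  [[0,0,-20],0],
  [[0,0,-60],0],
  [[0,0,-110],0],
  [[0,0,-155],0],
  [[0,0,-178],0],
  [[0,-20,-180],0],
  [[0,-60,-180],0],
  [[0,-100,-180],0],
  [[0,-128,-180],0],
  [[0,-132,-180],0],
  [[0,-132,-180],0],
])

```text
clock: 31.08
eef_pos: [0.4792, -0.1776, 0.2606]
tool_rot: [0.707, 0.708, 0.0, -0.0]
ft_force: [-0.4, -0.2, -2.5]
grip_width: 0.0271
grasp_force: 59.7
```

```bash
python3 - <<'E'
from fit import *
o=bot.get_obs(); print(o['clock'],o['eef_pos'],o['grip_width'])
im,d=bot.camera('side')
save('side4',im[100:320,220:460])
for cam in ['scene','side']:
  im,d=bot.camera(cam); P=cloud(cam,d)
  b=P[(P[:,2]>.119)&(P[:,2]<.132)&(abs(P[:,0]-.478)<.07)&(abs(P[:,1]+.33)<.07)]
  print(cam,np.percentile(b,[1,50,99],0).round(4))
  for n,c,h in [('A',(.467,.123),.084),('B',(.467,.053),.072),('C',(.467,-.017),.06),('D',(.467,-.087),.048)]:
    s=P[(np.hypot(*(P[:,:2]-c).T)<.025)&(P[:,2]>h-.006)&(P[:,2]<h+.008)]
    print(n,len(s),len(s) and (np.round(cv2.minEnclosingCircle((s[:,:2]*1000).astype(np.float32))[0],1),s[:,2].max()))
E
```

```text
31.075 [ 0.47915551 -0.17762471  0.26058637] 0.027064210009684866
scene [[ 0.4214 -0.3855  0.12  ]
 [ 0.4737 -0.3334  0.1245]
 [ 0.5346 -0.2732  0.128 ]]
A 73 (array([466.1, 121. ]), np.float64(0.08631949951849638))
B 58 (array([465.6,  52.8]), np.float64(0.07239290757642902))
C 40 (array([466.7, -18.4]), np.float64(0.06141968764047334))
D 27 (array([465.5, -87.9]), np.float64(0.049122084334309424))
side [[ 0.4225 -0.3798  0.1194]
 [ 0.4812 -0.3096  0.1266]
 [ 0.5352 -0.2668  0.131 ]]
A 71 (array([466.5, 123.9]), np.float64(0.08781784632857248))
B 47 (array([467.6,  55.2]), np.float64(0.07600721329440352))
C 25 (array([466.5, -16.3]), np.float64(0.06412069482968952))
D 17 (array([467.1, -84.2]), np.float64(0.0509276538515433))
```

All four weights are within 3 mm of their pads. Now I'll move over the box.

>>> step_arm([
  [[-25,0,0],0],
  [[-65,0,0],0],
  [[-105,0,0],0],
  [[-138,-1,0],0],
  [[-149,-1,0],0],
  [[-150,-1,0],0],
  [[-150,-1,20],0],
  [[-150,-1,38],0],
  [[-150,-1,44],0],
  [[-150,-1,44],0],
  [[-150,-1,44],0],
])

```text
clock: 32.6
eef_pos: [0.4789, -0.3275, 0.2179]
tool_rot: [0.706, 0.708, 0.0, 0.001]
ft_force: [-0.3, -0.7, -2.6]
grip_width: 0.0273
grasp_force: 59.7
```

>>> step_arm([
  [[0,0,0],0],
  [[0,0,0],0],
  [[0,0,0],0],
  [[0,0,0],0],
  [[0,0,0],0],
  [[0,0,-20],0],
  [[0,0,-60],0],
  [[0,0,-90],0],
  [[50,0,-100],0],
  [[100,0,-100],0],
  [[150,0,-100],0],
  [[150,0,-100],0],
], claw=-1)

```text
clock: 34.1
eef_pos: [0.4778, -0.1748, 0.3173]
tool_rot: [0.705, 0.709, 0.0, -0.0]
ft_force: [0.0, -0.4, 0.6]
grip_width: 0.0855
grasp_force: 0.0
```

```bash
python3 - <<'E'
from fit import *
im,d=bot.camera('scene'); save('s5',im[100:380,200:560]); P=cloud('scene',d)
b=P[(abs(P[:,0]-.478)<.03)&(abs(P[:,1]+.328)<.03)]; print('mouth z',np.percentile(b[:,2],[0,50,100]))
print([round(r['score'],2) for r in bot.trace('broken_mid','scene')],[r['uv'] for r in bot.trace('broken_mid','scene')])
for n,c0,r,h in [('beaker',(.635,-.31),.033,.08),('drop',(.605,.022),.0145,.05)]: print(n,fit(P,np.array(c0),r,.006,h))
E
```

```text
mouth z [0.12027532 0.12332903 0.12590501]
[0.16] [[290.2, 200.5]]
beaker (array([ 0.6305, -0.3107]), 750, np.float64(0.0038))
drop (array([0.6079, 0.0243]), 197, np.float64(0.0036))
```

View pics/s5.png

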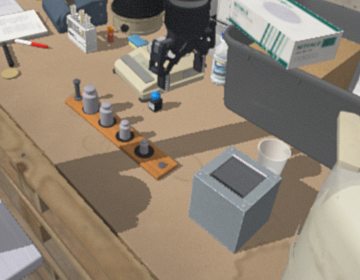

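The view shows the four weights in a row beside the post, at (90,100), (107,114), (125,130) and (144,147). The flap is shut at (238,172), the broken weight is gone from view, and the bystanders are in place. I'm handing in.

```bash
python3 -c "
from workcell import bot
print(bot.job_done())"
```

```text
the job is handed in; nothing more can be done
None
```

I handed the job in at about 34 s, with the four sound weights upright in size order, each within about 3 mm of its pad centre by the cameras, the broken weight dropped through the flap (now shut) into the scrap box, and the beaker and dropper bottle still where they stood; the hand-in call returned no verdict.

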